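Hold the inner flap of a vegetable chest half open

ROBOT

A 6-joint arm with a two-finger parallel gripper is mounted at the origin on a cart in front of the work surface, level with it; the furniture and walls round the work are solid. World frame = base frame: x ahead of the robot, y to its left, z up, the work surface at z = 0. Lengths are in m, angles in rad, forces in N, time in s.
With the tool pointing down it reaches from about 0.25 to 0.725 m from the base axis. Payload 4 kg.
Tool frame: the origin (TCP) lies midway between the tips of the shut fingers; the grasp point (between the pads) lies 19 mm behind it; z points along the fingers, y is the line along which they close (so a half turn about z gives the same grasp; the last joint's range is limited). The gripper opens to 85 mm and grips with 20 to 120 N. Pads are 22 mm wide; open, the fingers measure 114 mm over their backs; the gripper's body (76 mm by 85 mm) begins 54 mm behind the grasp point. The pads swing forward as they close: fully open they stand 13 mm farther back than shut.
Start: joints at [1.176, 0.241, 0.005, 1.335, 0, 1.571], TCP at [0.192, 0.462, 0.231] pointing down, gripper open.
Joint ranges: [-2.72, 2.72], [-1.05, 1.87], [-1.09, 1.28], [-1.99, 2.15], [-1.42, 1.44], [-3.14, 3.14]. Speed limits (rad/s): [2.79, 2.79, 3.14, 3.14, 3.14, 3.14].

INTERFACE

Orientations are given as a unit quaternion [x, y, z, w].
In Python, from workcell import get_obs, camera, job_done, silhouettes gives the robot as it stands. The module is installed in compiled form; this text tells all that it offers.
- The arm moves only by the tool drive_tool, never from a script. Its argument "increments" is a list of rows, each a list of 3 entries, a list of its own where there are three numbers: the shift along the world's x, y, z in mm, then the turn, a rotation vector about the world's x, y, z in degrees, then the opening, from 0 (shut) to 1 (fully open). A call has 1 to 8 rows; each row shifts and turns the commanded pose from where the row before left it; what a row does not reach is not made up. A row lasts 1/12 s, in which the tool goes at most 41.7 mm and 7.16 degrees, less where a joint would pass 70% of its speed; a pose out of reach is approached as far as the arm can. A call is refused whole if a number of a shift passes 41.7 or a number of a turn 7.16, either way. A call with a gripper value outside its range is refused whole. The fingers move at their own pace and stop on an object; the grip force is fixed at half the most. Time passes only in rows, so rows that do not move let the fingers close. It gives the time, the measured TCP pose, the force, the opening and the grip force at its end, in the units of the state.
- get_obs(): the state, without advancing time (a new reading comes with each control period).
- camera(name): name is "scene" or "top" or "wrist"; returns a dict with "image" (400x640x3 uint8, red, green, blue), "K" (3x3 intrinsics, pixels), "view" (4x4, takes a point from world to camera coordinates). Camera axes: x right, y down, z forward; pixel columns grow to the right and rows downward; lengths in m; the calibration is good to about 2 mm. A picture is of the moment at which its call begins. There is no depth.
- job_done(): hands the job in; it is judged then, once.
Trained networks look in a picture, given as the dict that the camera call returned (one of the last four; its "shot" number tells which), for a name from the list of things; names that differ only in an ending like _2 or _b are one class to them, and where a whole thing is asked for, a point or a joint stands for the part that bears it (a point fixed in the world has none). Each returns a list of dicts, best first, with "conf" (0 to 1); they miss things now and then, are a little off and sometimes report something else, mostly with a low value. They report only what shows in the picture. A call takes as long as a camera call.
- silhouettes(query, picture): "region" (400x640 bool, what is visible of it) and "bbox" ([left, top, right, bottom] in pixels, round what is visible of it).
The state is a dict: "clock": time; "joint_pos": joint angles; "joint_vel": joint speeds; "tau": joint torques, N m; "eef_pos": TCP position; "tool_rot": TCP orientation; "ft_force": force on the tool from outside, world axes, zero at the start; "ft_torque": the same for the moment, N m; "grip_width": finger opening in m; "grasp_force": force on a finger pad.
Only numpy, scipy, OpenCV 4.12 (cv2) and the standard library are available. Lean on these libraries where they do the work, as an engineer would, in place of code of your own. Each camera call takes 0.05 s, during which the arm holds its last target. There are 200 camera calls.

TASK

Open the wooden vegetable chest on the worktop: swing its outer lid up and over until it rests open on its stop, and let go of it. Then lift the sprung inner flap beneath it to 45 degrees from closed and keep holding it there so that I can take the garlic out: the program finishes while still holding the flap. Leave the lid resting open and do not disturb the other things on the worktop or inside the chest.

Things in the scene. Friction and masses are not known exactly. Their poses are not given: they have to be found in the camera images.
- chest: Pale wooden chest, fixed to the worktop: open box 165 mm deep (its x), 180 mm wide (y), 95 mm high (z), walls 8 mm; 131 mm high with the lid shut. Origin: centre of its underside. Its +x points from front (pulls) to back (hinges), roughly to the robot's left; both hinge axes run along its y, and the fronts of lid and flap swing up, then back toward +x.
- lid (a joint): Angle of the outer lid, rad: 0 shut, grows as it opens, 1.83 (105 degrees, leaning back past upright) on its stop. Let go before upright it falls shut; let go well past upright (1.75 or more) it falls back on the stop and stays. Weight about 0.35 kg.
- lid_hinge (a point): Point on the hinge axis of the outer lid, at the middle of the back rim, 95 mm above the worktop. Its axes move with the lid and lie along the chest's when shut (y along the hinge).
- lid_pull (a point): Centre of the cross-bar of the lid's wooden T-shaped pull: bar 34 mm long along y, 16 x 16 mm thick, on a 10 mm stem; 32 mm in front of the front of the lid (a hollow cover 36 mm high), 197 mm in front of the hinge and 14 mm above it when shut. Pinched from above by its two ends (closing along y) it turns between the fingers as the lid swings. Axes as lid_hinge.
- flap (a joint): Angle of the inner flap, rad: 0 shut, grows as it opens; 0.785 is 45 degrees, 1.4 the end of its travel. A weak spring and its weight (0.22 kg) shut it when let go; about 2 N at its pull holds it.
- flap_hinge (a point): Point on the hinge axis of the inner flap, inside the chest: 14 mm in front of its back outer face, 85 mm above the worktop (10 mm below the rim). Axes move with the flap; y along the hinge.
- flap_pull (a point): Centre of the cross-bar of the flap's pull, same T shape and size as the lid's: 106 mm in front of the flap's hinge and 6 mm above it when shut, 32 mm in front of the front edge of the flap (6 mm plywood, 74 mm long) over an open gap; 37 mm from the chest's inner front wall. Hidden until the outer lid is open. Axes as flap_hinge.
- garlic: Garlic bulb, 53 mm, lying in the chest near the back. Leave it.
- lemon: Lemon, 78 x 55 x 56 mm, lying in the chest near the back beside the garlic. Leave it.
- spice_jar: Spice jar with a screw cap, 45 mm across, 109 mm high, bystander. Origin: centre of the underside.
- salt: Small salt shaker, 44 mm across, 90 mm high, bystander. Origin: centre of the underside.
- glass: Drinking glass standing upside down, 79 mm across, 90 mm high, bystander. Origin: centre of the underside.
- onion: Onion, 84 mm, bystander. Origin: centre of the underside.
- spoon: Teaspoon, 130 x 26 x 11 mm, lying flat, bystander.

How it is judged:
By the outcome, as a careful person would: the job done as asked, in the order asked, and still so for the second after the job is handed in, while the arm keeps its last pose, push and grip.
It also fails if it takes over 48 s, if anything falls off the work surface, if the arm or the gripper's body presses on something with over 40 N, if the wrist force passes 120 N, or if a joint passes its speed limit or range.

## Working session

There is one attempt and no reset: what is moved stays moved. The work goes in short steps, Python scripts to look and compute and a tool call to move; the robot and the scene stay as the last step left them, time stands still between calls to the robot, and variables do not carry over. Pictures are saved under pics/ and viewed, at most 10 in all, crops included, and the job is handed in when it is done.

Besides the shell and the picture viewer there is one more tool, called after "Emit:" by a JSON object that holds its "name" and its "arguments", one argument or row to a line. drive_tool: Moves the arm, as the interface text tells. Its arguments: {"type":"object","properties":{"increments":{"type":"array"}},"required":["increments"]}

```bash
mkdir -p pics; cat > h.py <<'E'
import numpy as np,cv2
from workcell import get_obs,camera,job_done,silhouettes
def proj(c,P):
    P=np.atleast_2d(P);q=P@c['view'][:3,:3].T+c['view'][:3,3];q=q@c['K'].T;return q[:,:2]/q[:,2:]
def ray(c,uv,z):
    d=np.linalg.inv(c['K'])@[uv[0],uv[1],1];R=c['view'][:3,:3];o=-R.T@c['view'][:3,3];d=R.T@d
    return o+d*(z-o[2])/d[2]
def save(c,n): cv2.imwrite('pics/'+n+'.png',c['image'][:,:,::-1])
E
python3 - <<'E'
from h import *
o=get_obs();print({k:np.round(v,3).tolist() for k,v in o.items()})
ims=[]
for n in ['scene','top']:
    c=camera(n);ims.append(c['image'])
    for q in ['chest','lid','lid_pull','spice_jar','salt','glass','onion','spoon']:
        for s in silhouettes(q,c)[:2]:
            m=s['region'];ys,xs=np.nonzero(m)
            print(n,q,round(s['conf'],2),s['bbox'],len(xs), np.round(ray(c,(xs.mean(),ys.mean()),0.05),3)[:2])
            np.save(f'{n}_{q}.npy',m) if s is silhouettes else 0
    print(np.round(-c['view'][:3,:3].T@c['view'][:3,3],3))
im=np.vstack(ims);cv2.imwrite('pics/a.png',cv2.resize(im,(480,600),interpolation=cv2.INTER_AREA)[:,:,::-1])
cv2.imwrite('pics/top.png',ims[1][:,:,::-1]);cv2.imwrite('pics/scene.png',ims[0][:,:,::-1])
E
```

```text
{'clock': 0.0, 'joint_pos': [1.176, 0.241, 0.004, 1.335, 0.0, 1.571], 'joint_vel': [-0.001, 0.001, -0.002, 0.001, 0.0, 0.001], 'tau': [0.001, -37.232, 25.241, 0.017, 0.0, -0.0], 'eef_pos': [0.192, 0.461, 0.23], 'tool_rot': [0.196, 0.981, -0.001, -0.0], 'ft_force': [-0.133, -0.335, -0.581], 'ft_torque': [0.045, -0.047, 0.009], 'grasp_force': 0.0, 'grip_width': 0.085}
scene chest 0.59 [191.9, 143.8, 292.8, 238.5] 6826 [0.439 0.262]
scene lid 0.68 [191.1, 140.1, 291.9, 205.8] 3881 [0.467 0.335]
scene spice_jar 0.69 [304.0, 151.0, 317.7, 193.1] 619 [0.619 0.225]
scene salt 0.7 [404.1, 204.0, 424.3, 241.5] 579 [ 0.697 -0.096]
scene salt 0.34 [189.8, 140.4, 290.8, 200.8] 3809 [0.469 0.335]
scene glass 0.84 [400.7, 245.7, 448.6, 300.3] 2011 [ 0.608 -0.22 ]
scene onion 0.8 [341.1, 239.7, 380.8, 279.5] 1058 [ 0.523 -0.119]
scene onion 0.21 [192.0, 141.8, 292.5, 203.9] 3725 [0.467 0.336]
scene spoon 0.62 [322.4, 335.1, 395.5, 362.0] 501 [ 0.406 -0.286]
[ 0.133 -0.574  0.634]
top chest 0.94 [199.6, 205.0, 296.4, 300.7] 6723 [0.436 0.252]
top lid 0.75 [200.9, 210.5, 298.5, 302.8] 5995 [0.44  0.259]
top lid_pull 0.83 [198.9, 205.9, 300.0, 305.2] 6116 [0.439 0.259]
top spice_jar 0.72 [250.9, 169.4, 276.1, 196.5] 456 [0.617 0.221]
top salt 0.5 [376.9, 139.3, 394.4, 157.7] 296 [ 0.703 -0.086]
top glass 0.61 [416.5, 165.9, 456.1, 200.5] 985 [ 0.613 -0.21 ]
top glass 0.47 [431.7, 244.8, 476.9, 280.2] 277 [ 0.422 -0.252]
top onion 0.92 [375.7, 197.8, 407.4, 230.8] 806 [ 0.533 -0.1  ]
top onion 0.34 [202.3, 207.3, 298.0, 303.9] 5866 [0.439 0.259]
top spoon 0.73 [429.9, 245.8, 476.9, 279.9] 231 [ 0.425 -0.255]
[0.349 0.013 1.24 ]
```

```bash
python3 - <<'E'
import cv2,numpy as np
a=cv2.imread('pics/top.png')[140:330,160:330];b=cv2.imread('pics/scene.png')[110:260,170:340]
a=cv2.resize(a,None,fx=3,fy=3,interpolation=cv2.INTER_CUBIC);
cv2.imwrite('pics/top_c.png',a);cv2.imwrite('pics/scene_c.png',cv2.resize(b,None,fx=3.5,fy=3.5,interpolation=cv2.INTER_CUBIC))
E
```

```text
(no output)
```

View pics/top_c.png

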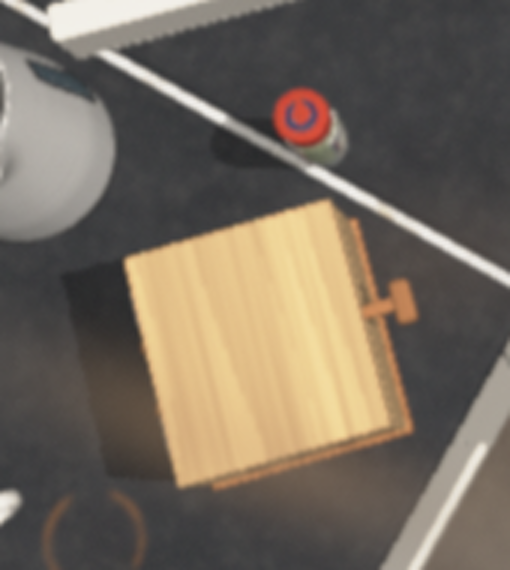

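View pics/scene_c.png

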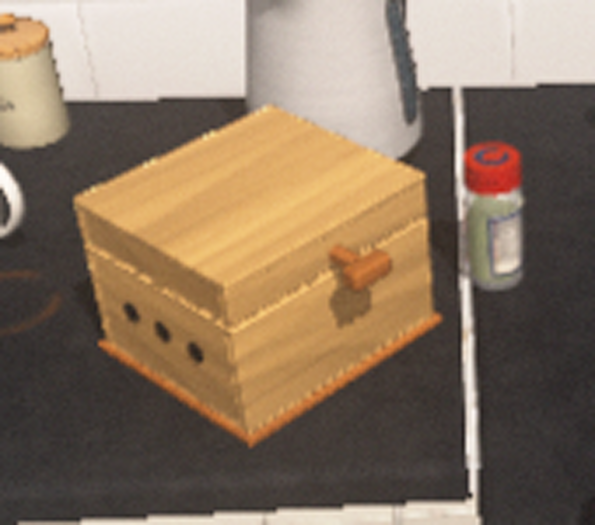

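View pics/top.png

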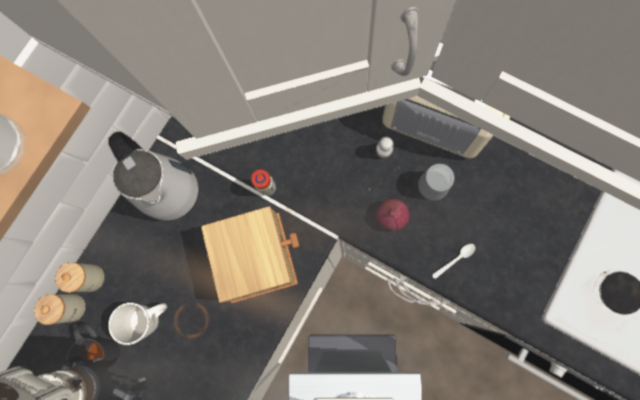

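The pictures show the chest with its lid top at about (201–291, 206–303) in the top view. The T-pull points right at about (293, 240), and the spice jar (red cap, 262, 180) stands clear of it. I'll fit the chest pose from the lid corners in both views.

```bash
cat >> h.py <<'E'
def Rz(a): return np.array([[np.cos(a),-np.sin(a),0],[np.sin(a),np.cos(a),0],[0,0,1]])
def cw(p,P): return np.atleast_2d(P)@Rz(p[2]).T+[p[0],p[1],0]
E
python3 - <<'E'
from h import *
from scipy.optimize import least_squares
s=camera('scene');t=camera('top')
L=np.array([[-.0825,.09,.131],[.0825,.09,.131],[.0825,-.09,.131],[-.0825,-.09,.131],[-.1145,.017,.117],[-.1145,-.017,.117]])
ut=np.array([[392,428],[178,488],[125,258],[330,200]])/3+[160,140]
ut=np.vstack([ut,np.array([[411,321],[396,280]])/3+[160,140]])
us=np.array([[222,283],[75,200],[268,105],[425,178]])/3.5+[170,110]
f=lambda p:np.r_[(proj(t,cw(p,L))-ut).ravel(),(proj(s,cw(p,L[:4]))-us).ravel()]
for ff in (f,lambda p:f(p)[:12],lambda p:f(p)[12:]):
    r=least_squares(ff,[.437,.255,1.85]);p=r.x;print(np.round(p,4),np.degrees(p[2]),np.round(r.fun,1))
    print('lid_pull',cw(p,[-.1145,0,.109]).round(4))
E
```

```text
[0.433  0.2438 1.8392] 105.38011151542418 [-0.2 -1.   0.4 -0.6  0.2 -0.4  0.6 -0.6 -0.6  0.1  0.6 -0.3 -0.5  1.1
 -2.1 -0.4  0.2 -0.  -0.8 -0.9]
lid_pull [[0.4634 0.1334 0.109 ]]
[0.4319 0.2442 1.8415] 105.51170026142748 [-0.3 -0.6  0.3  0.  -0.1  0.2  0.3 -0.2 -0.7  0.5  0.4  0.1]
lid_pull [[0.4625 0.1339 0.109 ]]
[0.4348 0.2431 1.839 ] 105.36853020927434 [ 0.4  1.  -1.3 -0.5  0.9 -0.1  0.  -1. ]
lid_pull [[0.4651 0.1327 0.109 ]]
```

Emit:
{"name": "drive_tool", "arguments": {
  "increments": [
    [[19.4, -23.4, 0], [0, 0, -3.7], 1],
    [[19.4, -23.4, 0], [0, 0, -3.7], 1],
    [[19.4, -23.4, 0], [0, 0, -3.7], 1],
    [[19.4, -23.4, 0], [0, 0, -3.7], 1],
    [[19.4, -23.4, 0], [0, 0, -3.7], 1],
    [[19.4, -23.4, 0], [0, 0, -3.7], 1],
    [[19.4, -23.4, 0], [0, 0, -3.7], 1]
  ]
}}

```text
clock: 1.58
eef_pos: [0.3288, 0.2965, 0.2315]
tool_rot: [0.412, 0.911, 0.0, 0.0]
ft_force: [0.4, 0.4, 0.1]
grip_width: 0.0853
grasp_force: 0.0
```

Emit:
{"name": "drive_tool", "arguments": {
  "increments": [
    [[19.4, -23.4, 0], [0, 0, -3.7], 1],
    [[19.4, -23.4, 0], [0, 0, -3.7], 1],
    [[19.4, -23.4, 0], [0, 0, -3.7], 1],
    [[19.4, -23.4, 0], [0, 0, -3.7], 1],
    [[19.4, -23.4, 0], [0, 0, -3.7], 1],
    [[19.4, -23.4, 0], [0, 0, -3.7], 1],
    [[19.4, -23.4, 0], [0, 0, -3.7], 1],
    [[0, 0, 0], [0, 0, 0], 1]
  ]
}}

```text
clock: 2.25
eef_pos: [0.4669, 0.1304, 0.2312]
tool_rot: [0.608, 0.794, 0.0, 0.001]
ft_force: [0.9, 0.8, -1.1]
grip_width: 0.0855
grasp_force: 0.0
```

```bash
python3 - <<'E'
from h import *
from scipy.spatial.transform import Rotation as R
o=get_obs();print(o['clock'],o['eef_pos'],R.from_quat(o['tool_rot']).as_matrix().round(3),o['joint_pos'])
w=camera('wrist');save(w,'w1')
p=[.433,.2438,1.8392]
print(proj(w,cw(p,[[-.1145,.017,.109],[-.1145,-.017,.109],[-.1145,0,.117]])).round(1))
for q in ['lid_pull','lid']:
    for s in silhouettes(q,w)[:2]: print(q,s['conf'],s['bbox'])
E
```

```text
2.25 [0.46688761 0.13043866 0.23123582] [[-0.261  0.965  0.002]
 [ 0.965  0.261 -0.002]
 [-0.002  0.002 -1.   ]] [ 0.27370022  0.20917982 -0.03565439  1.32432841 -0.00202424  1.58014504]
[[302.9 186.2]
 [339.7 186.1]
 [321.2 188.2]]
lid_pull 0.9 [196.7, 0.0, 448.2, 198.4]
lid 0.81 [193.3, 0.0, 444.4, 195.4]
```

View pics/w1.png

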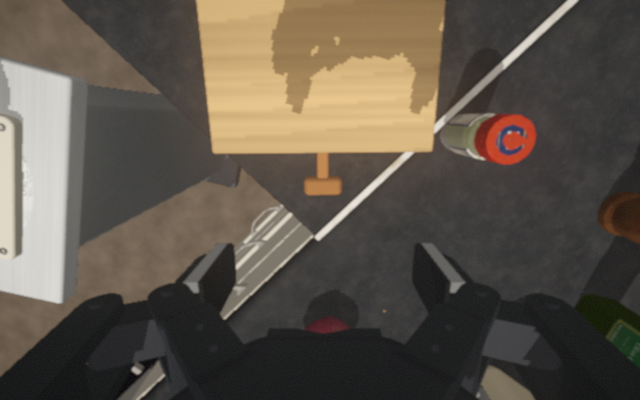

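The wrist view shows the bar at (304–342, 178–196), within about 2 px of the prediction, so I'm going down onto it.

Emit:
{"name": "drive_tool", "arguments": {
  "increments": [
    [[-1.7, 1.5, -25], [0, 0, 0.3], 1],
    [[-1.7, 1.5, -30], [0, 0, 0], 1],
    [[0, 0, -30], [0, 0, 0], 1],
    [[0, 0, -25], [0, 0, 0], 1],
    [[0, 0, -20], [0, 0, 0], 1],
    [[0, 0, -14], [0, 0, 0], 1],
    [[0, 0, 0], [0, 0, 0], 1],
    [[0, 0, 0], [0, 0, 0], 0.6]
  ]
}}

```text
clock: 3.07
eef_pos: [0.4593, 0.1378, 0.087]
tool_rot: [0.602, 0.799, -0.001, -0.001]
ft_force: [0.7, 0.8, 0.0]
grip_width: 0.0755
grasp_force: 0.0
```

Emit:
{"name": "drive_tool", "arguments": {
  "increments": [
    [[0, 0, 0], [0, 0, 0], 0],
    [[0, 0, 0], [0, 0, 0], 0],
    [[0, 0, 0], [0, 0, 0], 0],
    [[0, 0, 0], [0, 0, 0], 0],
    [[0, 0, 0], [0, 0, 0], 0],
    [[0, 0, 0], [0, 0, 0], 0]
  ]
}}

```text
clock: 3.57
eef_pos: [0.4638, 0.1381, 0.0894]
tool_rot: [0.603, 0.798, 0.003, 0.002]
ft_force: [5.4, 2.2, 2.1]
grip_width: 0.0328
grasp_force: 61.8
```

```bash
python3 - <<'E'
from h import *
o=get_obs();print({k:np.round(v,4).tolist() for k,v in o.items()})
# arc plan, 24 steps
p=[.433,.2438,1.8392]
d=np.array([np.cos(p[2]),np.sin(p[2])])
r=np.hypot(.197,.014);a0=np.arctan2(.014,.197)
th=np.linspace(0,1.80,25)
back=.197-r*np.cos(th+a0); up=r*np.sin(th+a0)-.014
for i in range(1,25):
    db=(back[i]-back[i-1])*1e3;dz=(up[i]-up[i-1])*1e3
    print(i,round(th[i],3),np.round([db*d[0],db*d[1],dz],1).tolist(), 'tot',np.round([back[i]*d[0],back[i]*d[1],up[i]],4))
w=camera('wrist');save(w,'w2')
E
```

```text
{'clock': 3.5667, 'joint_pos': [0.2891, 0.317, -0.2852, 0.961, 0.0006, 1.5826], 'joint_vel': [-0.0012, 0.0006, -0.0004, 0.0001, -0.0001, 0.001], 'tau': [-0.4633, -35.5794, 17.9221, 1.7828, -0.2573, 0.0248], 'eef_pos': [0.4638, 0.1381, 0.0894], 'tool_rot': [0.6026, 0.798, 0.0032, 0.002], 'ft_force': [5.4162, 2.2058, 2.0641], 'ft_torque': [0.4329, -0.7845, 0.0385], 'grasp_force': 61.8103, 'grip_width': 0.0328}
1 0.075 [-0.4, 1.5, 14.7] tot [-0.0004  0.0015  0.0147]
2 0.15 [-0.7, 2.6, 14.6] tot [-0.0011  0.0042  0.0293]
3 0.225 [-1.0, 3.6, 14.3] tot [-0.0021  0.0078  0.0436]
4 0.3 [-1.3, 4.7, 14.0] tot [-0.0034  0.0125  0.0576]
5 0.375 [-1.6, 5.7, 13.6] tot [-0.005   0.0181  0.0712]
6 0.45 [-1.8, 6.6, 13.1] tot [-0.0068  0.0248  0.0843]
7 0.525 [-2.1, 7.6, 12.6] tot [-0.0089  0.0323  0.0969]
8 0.6 [-2.3, 8.5, 11.9] tot [-0.0112  0.0408  0.1088]
9 0.675 [-2.6, 9.3, 11.2] tot [-0.0138  0.0501  0.12  ]
10 0.75 [-2.8, 10.1, 10.5] tot [-0.0165  0.0602  0.1305]
11 0.825 [-3.0, 10.8, 9.7] tot [-0.0195  0.071   0.1402]
12 0.9 [-3.2, 11.5, 8.8] tot [-0.0227  0.0824  0.149 ]
13 0.975 [-3.3, 12.1, 7.9] tot [-0.026   0.0945  0.1569]
14 1.05 [-3.5, 12.6, 6.9] tot [-0.0295  0.1071  0.1638]
15 1.125 [-3.6, 13.1, 5.9] tot [-0.0331  0.1202  0.1698]
16 1.2 [-3.7, 13.5, 4.9] tot [-0.0368  0.1337  0.1747]
17 1.275 [-3.8, 13.8, 3.8] tot [-0.0406  0.1475  0.1785]
18 1.35 [-3.9, 14.0, 2.8] tot [-0.0444  0.1615  0.1813]
19 1.425 [-3.9, 14.2, 1.7] tot [-0.0483  0.1757  0.1829]
20 1.5 [-3.9, 14.3, 0.6] tot [-0.0523  0.19    0.1835]
21 1.575 [-3.9, 14.3, -0.6] tot [-0.0562  0.2042  0.1829]
22 1.65 [-3.9, 14.2, -1.7] tot [-0.0601  0.2184  0.1813]
23 1.725 [-3.9, 14.0, -2.8] tot [-0.0639  0.2325  0.1785]
24 1.8 [-3.8, 13.8, -3.8] tot [-0.0677  0.2462  0.1747]
```

View pics/w2.png

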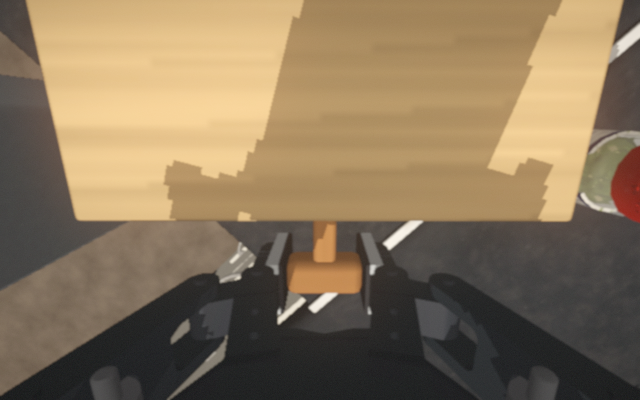

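The bar is gripped centrally: (288–360, 252–292), pads on both ends. Next I swing the lid along its arc.

Emit:
{"name": "drive_tool", "arguments": {
  "increments": [
    [[-0.4, 1.5, 14.7], [0, 0, 0], 0],
    [[-0.7, 2.6, 14.6], [0, 0, 0], 0],
    [[-1.0, 3.6, 14.3], [0, 0, 0], 0],
    [[-1.3, 4.7, 14.0], [0, 0, 0], 0],
    [[-1.6, 5.7, 13.6], [0, 0, 0], 0],
    [[-1.8, 6.6, 13.1], [0, 0, 0], 0]
  ]
}}

```text
clock: 4.12
eef_pos: [0.4568, 0.1628, 0.1734]
tool_rot: [0.603, 0.798, 0.003, 0.002]
ft_force: [7.9, 5.6, -5.4]
grip_width: 0.033
grasp_force: 60.4
```

Emit:
{"name": "drive_tool", "arguments": {
  "increments": [
    [[-2.1, 7.6, 12.6], [0, 0, 0], 0],
    [[-2.3, 8.5, 11.9], [0, 0, 0], 0],
    [[-2.6, 9.3, 11.2], [0, 0, 0], 0],
    [[-2.8, 10.1, 10.5], [0, 0, 0], 0],
    [[-3.0, 10.8, 9.7], [0, 0, 0], 0],
    [[-3.2, 11.5, 8.8], [0, 0, 0], 0]
  ]
}}

```text
clock: 4.62
eef_pos: [0.4407, 0.2202, 0.2377]
tool_rot: [0.603, 0.798, 0.002, 0.003]
ft_force: [10.1, 2.9, -6.0]
grip_width: 0.033
grasp_force: 60.0
```

Emit:
{"name": "drive_tool", "arguments": {
  "increments": [
    [[-3.3, 12.1, 7.9], [0, 0, 0], 0],
    [[-3.5, 12.6, 6.9], [0, 0, 0], 0],
    [[-3.6, 13.1, 5.9], [0, 0, 0], 0],
    [[-3.7, 13.5, 4.9], [0, 0, 0], 0],
    [[-3.8, 13.8, 3.8], [0, 0, 0], 0],
    [[-3.9, 14.0, 2.8], [0, 0, 0], 0]
  ]
}}

```text
clock: 5.12
eef_pos: [0.4187, 0.2988, 0.2697]
tool_rot: [0.603, 0.798, 0.002, 0.003]
ft_force: [8.6, 0.8, -3.6]
grip_width: 0.0327
grasp_force: 59.7
```

Emit:
{"name": "drive_tool", "arguments": {
  "increments": [
    [[-3.9, 14.2, 1.7], [0, 0, 0], 0],
    [[-3.9, 14.3, 0.6], [0, 0, 0], 0],
    [[-3.9, 14.3, -0.6], [0, 0, 0], 0],
    [[-3.9, 14.2, -1.7], [0, 0, 0], 0],
    [[-3.9, 14.0, -2.8], [0, 0, 0], 0],
    [[-3.8, 13.8, -3.8], [0, 0, 0], 0],
    [[0, 0, 0], [0, 0, 0], 0]
  ]
}}

```text
clock: 5.7
eef_pos: [0.3944, 0.3856, 0.2626]
tool_rot: [0.602, 0.798, 0.002, 0.002]
ft_force: [5.9, 1.0, 1.9]
grip_width: 0.0329
grasp_force: 60.8
```

```bash
python3 - <<'E'
from h import *
o=get_obs();print({k:np.round(v,4).tolist() for k,v in o.items()})
c=camera('scene');save(c,'s2');a=c['image'][60:260,150:350]
cv2.imwrite('pics/s2c.png',cv2.resize(a,None,fx=3,fy=3,interpolation=cv2.INTER_CUBIC)[:,:,::-1])
E
```

```text
{'clock': 5.7, 'joint_pos': [0.7754, 0.3303, 0.2079, 1.443, -0.0025, 2.0679], 'joint_vel': [-0.0266, -0.0181, -0.0082, 0.0179, -0.0206, -0.0241], 'tau': [2.7375, -40.9182, 22.811, 1.7948, 1.3069, 0.1167], 'eef_pos': [0.3944, 0.3856, 0.2626], 'tool_rot': [0.6022, 0.7983, 0.0025, 0.0016], 'ft_force': [5.9366, 1.0464, 1.9376], 'ft_torque': [-0.1264, -1.2264, -0.0496], 'grasp_force': 60.7859, 'grip_width': 0.0329}
```

View pics/s2c.png

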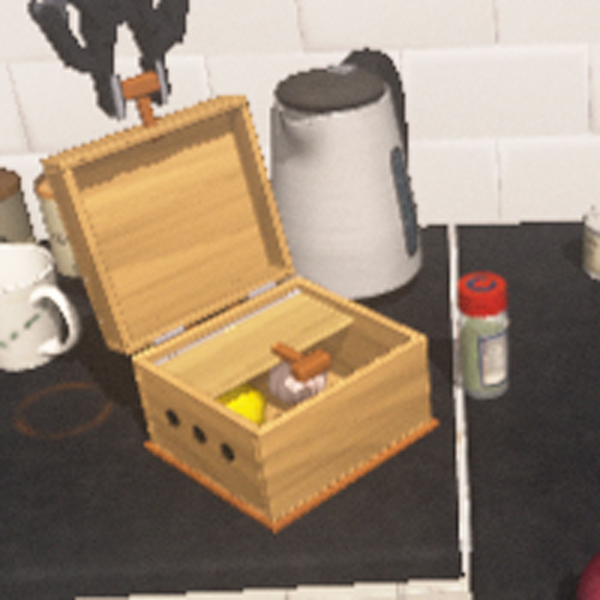

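The lid is at about 103° (bar between the pads at (140, 88) in the crop). The flap, with its own pull at (305, 358), is visible below. I'll nudge the lid to the stop, release it and back off upward.

Emit:
{"name": "drive_tool", "arguments": {
  "increments": [
    [[-1.3, 4.5, -1.5], [0, 0, 0], 0],
    [[0, 0, 0], [0, 0, 0], 0.5],
    [[0, 0, 0], [0, 0, 0], 0.9],
    [[0, 0, 0], [0, 0, 0], 0.9],
    [[0, 0, 0], [0, 0, 0], 0.9],
    [[0, 0, 0], [0, 0, 0], 0.9]
  ]
}}

```text
clock: 6.25
eef_pos: [0.3911, 0.3875, 0.2605]
tool_rot: [0.603, 0.798, -0.0, -0.0]
ft_force: [0.4, 0.2, -0.4]
grip_width: 0.0767
grasp_force: 0.0
```

Emit:
{"name": "drive_tool", "arguments": {
  "increments": [
    [[0, 0, 15], [0, 0, 0], 0.9],
    [[0, 0, 25], [0, 0, 0], 0.9],
    [[0, 0, 25], [0, 0, 0], 0.9],
    [[3, -12, 5], [0, 0, 0], 0.9],
    [[6, -22, 0], [0, 0, 0], 0.9],
    [[8, -30, 0], [0, 0, 0], 0.9],
    [[8, -30, 0], [0, 0, 0], 0.9],
    [[8, -30, 0], [0, 0, 0], 0.9]
  ]
}}

```text
clock: 6.92
eef_pos: [0.4241, 0.2623, 0.33]
tool_rot: [0.602, 0.798, -0.0, -0.0]
ft_force: [0.3, 0.7, -0.0]
grip_width: 0.0769
grasp_force: 0.0
```

Emit:
{"name": "drive_tool", "arguments": {
  "increments": [
    [[8, -30, 0], [0, 0, 0], 0.9],
    [[8, -30, 0], [0, 0, 0], 0.9],
    [[6, -22, -10], [0, 0, 0], 0.9],
    [[0, 0, -25], [0, 0, 0], 0.9],
    [[0, 0, -30], [0, 0, 0], 0.9],
    [[0, 0, -20], [0, 0, 0], 0.9],
    [[0, 0, 0], [0, 0, 0], 0.9]
  ]
}}

```text
clock: 7.5
eef_pos: [0.4433, 0.1799, 0.2408]
tool_rot: [0.603, 0.798, -0.004, -0.002]
ft_force: [-1.6, 0.1, 0.2]
grip_width: 0.0766
grasp_force: 0.0
```

```bash
python3 - <<'E'
from h import *
o=get_obs();print({k:np.round(v,4).tolist() for k,v in o.items()})
p=[.433,.2438,1.8392]
c=camera('wrist');t=camera('scene')
def inv(P): return (np.array(P)-[p[0],p[1],0])@Rz(p[2])
for n,k in (('w',c),('s',t)):
    print(n,proj(k,cw(p,[[-.0375,.017,.091],[-.0375,-.017,.091],[-.0375,0,.099]])).round(1).tolist())
    for q,z in (('garlic',.04),('lemon',.04),('lid',.2),('flap_pull',.09)):
        for s in silhouettes(q,k)[:1]:
            b=s['bbox'];print(q,s['conf'].__round__(2),np.round(b),inv(ray(k,b[:2],z)).round(3),inv(ray(k,b[2:],z)).round(3))
a=c['image'];b=cv2.resize(t['image'][60:260,150:350],(400,400))
cv2.imwrite('pics/m3.png',np.hstack([a[:,120:520],b])[:,:,::-1])
E
```

```text
{'clock': 7.5, 'joint_pos': [0.3855, 0.2013, -0.0207, 1.3581, -0.0, 1.6802], 'joint_vel': [0.0104, -0.0216, 0.1077, 0.0834, -0.0006, 0.0002], 'tau': [-0.1365, -36.6671, 26.3893, -0.855, -0.0035, -0.0005], 'eef_pos': [0.4433, 0.1799, 0.2408], 'tool_rot': [0.6031, 0.7977, -0.004, -0.0024], 'ft_force': [-1.5522, 0.1013, 0.2149], 'ft_torque': [0.003, 0.0183, 0.067], 'grasp_force': 0.0, 'grip_width': 0.0766}
w [[315.8, 157.2], [350.1, 157.5], [333.1, 158.5]]
lid 0.9 [224.   2. 447.  19.] [0.062 0.064 0.2  ] [ 0.054 -0.059  0.2  ]
flap_pull 0.63 [247.  34. 424. 164.] [0.073 0.079 0.09 ] [-0.044 -0.091  0.09 ]
s [[247.3, 185.5], [257.8, 179.6], [252.3, 179.7]]
garlic 0.74 [240. 182. 260. 198.] [ 0.054 -0.026  0.04 ] [-0.042 -0.012  0.04 ]
lemon 0.55 [222. 189. 238. 203.] [0.064 0.023 0.04 ] [-0.016  0.037  0.04 ]
lid 0.68 [161.  86. 250. 178.] [ 0.446 -0.072  0.2  ] [-0.157  0.096  0.2  ]
flap_pull 0.83 [204. 157. 268. 190.] [ 0.161 -0.001  0.09 ] [-0.088 -0.003  0.09 ]
```

View pics/m3.png

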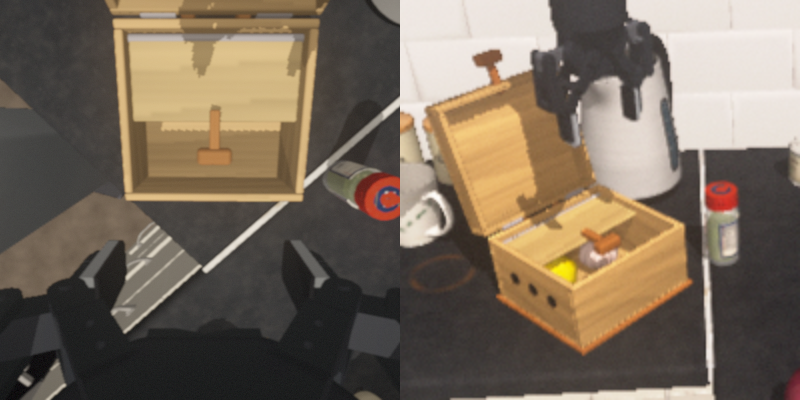

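The lid rests open by itself (scene view, pull at (488, 60)). The flap pull sits at (318–352, 149–165) in the wrist view, matching the prediction. The garlic and lemon are under the flap, clear of where the fingers go, so I descend.

Emit:
{"name": "drive_tool", "arguments": {
  "increments": [
    [[0.7, 10, -20], [0, 0, 0], 0.8],
    [[0, 10, -30], [0, 0, 0], 0.8],
    [[0, 8, -30], [0, 0, 0], 0.8],
    [[0, 0, -25], [0, 0, 0], 0.8],
    [[0, 0, 0], [0, 0, 0], 0.8]
  ]
}}

```text
clock: 8.42
eef_pos: [0.4435, 0.2087, 0.1356]
tool_rot: [0.602, 0.798, -0.004, -0.002]
ft_force: [-1.8, -0.8, -0.6]
grip_width: 0.0687
grasp_force: 0.0
```

Emit:
{"name": "drive_tool", "arguments": {
  "increments": [
    [[0.5, 0, -20], [0, 0, 0], 0.8],
    [[0, 0, -20], [0, 0, 0], 0.8],
    [[0, 0, -15], [0, 0, 0], 0.8],
    [[0, 0, -8], [0, 0, 0], 0.8],
    [[0, 0, 0], [0, 0, 0], 0.8]
  ]
}}

```text
clock: 8.83
eef_pos: [0.447, 0.2095, 0.0769]
tool_rot: [0.603, 0.798, -0.001, -0.0]
ft_force: [-0.3, -0.5, 0.8]
grip_width: 0.0683
grasp_force: 0.0
```

Emit:
{"name": "drive_tool", "arguments": {
  "increments": [
    [[0, 0, 0], [0, 0, 0], 0.3],
    [[0, 0, 0], [0, 0, 0], 0],
    [[0, 0, 0], [0, 0, 0], 0],
    [[0, 0, 0], [0, 0, 0], 0],
    [[0, 0, 0], [0, 0, 0], 0],
    [[0, 0, 0], [0, 0, 0], 0]
  ]
}}

```text
clock: 9.33
eef_pos: [0.4441, 0.2088, 0.0784]
tool_rot: [0.603, 0.798, -0.002, -0.002]
ft_force: [-9.8, -2.5, 9.0]
grip_width: 0.0327
grasp_force: 61.4
```

```bash
python3 - <<'E'
from h import *
o=get_obs();print(np.round(np.r_[o['clock'],o['eef_pos'],o['ft_force'],o['grip_width'],o['grasp_force']],4))
d=np.array([-.2652,.9642]);r=np.hypot(.106,.006);a0=np.arctan2(.006,.106)
th=np.linspace(0,np.pi/4,13);b=.106-r*np.cos(th+a0);u=r*np.sin(th+a0)-.006
for i in range(1,13): print(np.round([1e3*(b[i]-b[i-1])*d[0],1e3*(b[i]-b[i-1])*d[1],1e3*(u[i]-u[i-1])],1).tolist())
print(b[-1]*d,u[-1]);save(camera('wrist'),'w4')
E
```

```text
[ 9.33330e+00  4.44100e-01  2.08800e-01  7.84000e-02 -9.78440e+00
 -2.50460e+00  8.96840e+00  3.27000e-02  6.13768e+01]
[-0.2, 0.6, 6.9]
[-0.3, 1.0, 6.9]
[-0.4, 1.5, 6.8]
[-0.5, 1.9, 6.7]
[-0.6, 2.3, 6.5]
[-0.7, 2.7, 6.4]
[-0.9, 3.1, 6.2]
[-1.0, 3.5, 5.9]
[-1.1, 3.9, 5.7]
[-1.2, 4.2, 5.4]
[-1.2, 4.5, 5.1]
[-1.3, 4.8, 4.8]
[-0.00935873  0.03402596] 0.0731959594928933
```

View pics/w4.png

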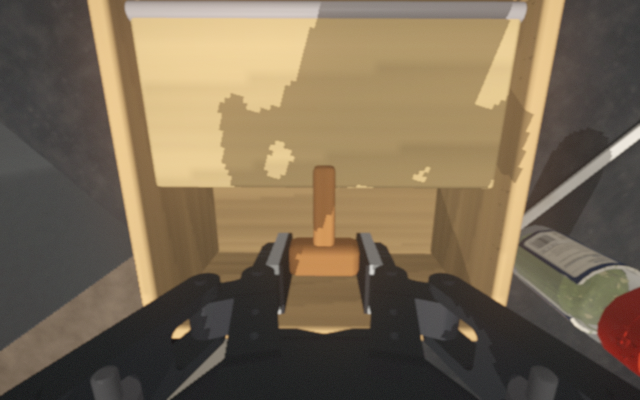

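Pads are on both ends of the flap pull: bar at (290–358, 238–276). Next I lift along its arc to 45°.

Emit:
{"name": "drive_tool", "arguments": {
  "increments": [
    [[-0.2, 0.6, 6.9], [0, 0, 0], 0],
    [[-0.3, 1.0, 6.9], [0, 0, 0], 0],
    [[-0.4, 1.5, 6.8], [0, 0, 0], 0],
    [[-0.5, 1.9, 6.7], [0, 0, 0], 0],
    [[-0.6, 2.3, 6.5], [0, 0, 0], 0],
    [[-0.7, 2.7, 6.4], [0, 0, 0], 0]
  ]
}}

```text
clock: 9.88
eef_pos: [0.441, 0.2193, 0.1164]
tool_rot: [0.602, 0.798, -0.003, -0.003]
ft_force: [-6.1, 2.6, -8.1]
grip_width: 0.033
grasp_force: 60.2
```

Emit:
{"name": "drive_tool", "arguments": {
  "increments": [
    [[-0.9, 3.1, 6.2], [0, 0, 0], 0],
    [[-1.0, 3.5, 5.9], [0, 0, 0], 0],
    [[-1.1, 3.9, 5.7], [0, 0, 0], 0],
    [[-1.2, 4.2, 5.4], [0, 0, 0], 0],
    [[-1.2, 4.5, 5.1], [0, 0, 0], 0],
    [[-1.3, 4.8, 4.8], [0, 0, 0], 0],
    [[0, 0, 0], [0, 0, 0], 0],
    [[0, 0, 0], [0, 0, 0], 0]
  ]
}}

```text
clock: 10.55
eef_pos: [0.4344, 0.2428, 0.1492]
tool_rot: [0.602, 0.798, -0.003, -0.002]
ft_force: [-5.7, 0.6, -7.8]
grip_width: 0.0325
grasp_force: 60.8
```

```bash
python3 - <<'E'
from h import *
o=get_obs();print({k:np.round(v,4).tolist() for k,v in o.items()})
print('disp',o['eef_pos']-np.array([.4441,.2088,.0784]))
p=[.433,.2438,1.8392]
c=camera('wrist');t=camera('scene')
# flap pull for angle hypotheses, and flap front edge corners
for deg in (40,45,50):
    a=np.radians(deg);f=lambda l,h,y:[.0685-l*np.cos(a)+h*np.sin(a),y,.085+l*np.sin(a)+h*np.cos(a)]
    P=cw(p,[f(.106,.006,.017),f(.106,.006,-.017),f(.074,.003,.08),f(.074,.003,-.08)])
    print(deg,'w',proj(c,P).round(0).tolist(),'s',proj(t,P).round(0).tolist())
b=cv2.resize(t['image'][60:260,150:350],(400,400))
cv2.imwrite('pics/m5.png',np.hstack([c['image'][:,120:520],b])[:,:,::-1])
E
```

```text
{'clock': 10.55, 'joint_pos': [0.5091, 0.2943, -0.1434, 1.1411, 0.0011, 1.8018], 'joint_vel': [-0.0047, 0.0004, -0.0037, -0.0064, 0.0017, -0.0018], 'tau': [-1.105, -42.8031, 29.4564, -1.874, -0.4725, -0.0584], 'eef_pos': [0.4344, 0.2428, 0.1492], 'tool_rot': [0.6023, 0.7983, -0.0035, -0.0021], 'ft_force': [-5.6906, 0.6184, -7.7873], 'ft_torque': [-0.2434, 1.0537, -0.1319], 'grasp_force': 60.7545, 'grip_width': 0.0325}
disp [-0.0096583   0.03404875  0.0708364 ]
40 w [[289.0, 267.0], [356.0, 267.0], [181.0, 209.0], [466.0, 212.0]] s [[236.0, 158.0], [247.0, 152.0], [210.0, 174.0], [261.0, 148.0]]
45 w [[287.0, 261.0], [358.0, 262.0], [176.0, 204.0], [471.0, 207.0]] s [[234.0, 154.0], [245.0, 149.0], [208.0, 171.0], [260.0, 146.0]]
50 w [[285.0, 253.0], [360.0, 253.0], [171.0, 197.0], [476.0, 200.0]] s [[231.0, 151.0], [243.0, 146.0], [207.0, 169.0], [258.0, 144.0]]
```

View pics/m5.png

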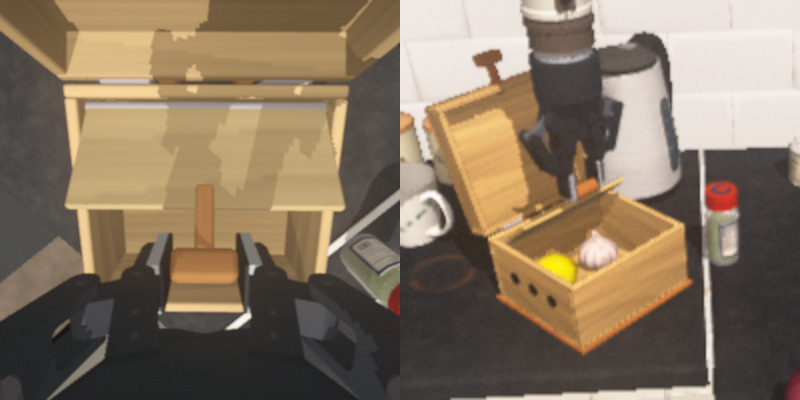

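The scene shows the lid still on its stop, the flap up, and the garlic (598, 250) and lemon (556, 268) undisturbed. The measured displacement gives about 44°. I'll check the flap's edge against projections more finely.

```bash
python3 - <<'E'
from h import *
o=get_obs();print(np.round(o['eef_pos'],4))
p=[.433,.2438,1.8392]
c=camera('wrist');t=camera('scene')
S=3
def f(deg,l,h,y):
    a=np.radians(deg);return [.0685-l*np.cos(a)+h*np.sin(a),y,.085+l*np.sin(a)+h*np.cos(a)]
def crop(k,x0,y0,w,h):
    im=np.ascontiguousarray(cv2.resize(k['image'][y0:y0+h,x0:x0+w],None,fx=S,fy=S,interpolation=cv2.INTER_CUBIC)[:,:,::-1])
    ln=lambda P,col:cv2.polylines(im,[np.int32((proj(k,cw(p,P))-[x0,y0]+.5)*S)],False,col,1)
    for y in (.0,):
        for deg,col in ((40,(0,0,255)),(45,(0,255,0)),(50,(255,0,0))):
            ln([f(deg,.074,.003,.08),f(deg,.074,.003,.045)],col);ln([f(deg,.074,.003,-.08),f(deg,.074,.003,-.045)],col)
    ln([[.0825,.09,.095],[-.0825,.09,.095],[-.0825,-.09,.095],[.0825,-.09,.095]],(255,0,255))
    ln([[.0745,.082,.095],[-.0745,.082,.095],[-.0745,-.082,.095],[.0745,-.082,.095],[.0745,.082,.095]],(255,255,0))
    return im
A=crop(c,175,75,133,185);B=crop(t,185,130,115,100);B=cv2.copyMakeBorder(B,0,A.shape[0]-B.shape[0],0,0,cv2.BORDER_CONSTANT)
cv2.imwrite('pics/m6.png',np.hstack([A,B]))
# wrist: flap front edge rows by vertical gradient
g=cv2.cvtColor(c['image'],cv2.COLOR_RGB2GRAY).astype(int)
for u in (215,225,240,260,280): print(u,g[198:216,u].tolist())
for u in (400,420): print(u,g[198:216,u].tolist())
print('backrim',g[78:108,230].tolist(),proj(c,cw(p,[[.0825,.05,.095],[.0745,.05,.095]])).round(1).tolist())
E
```

```text
[0.4345 0.2427 0.1491]
215 [164, 165, 163, 163, 165, 174, 189, 200, 205, 203, 187, 149, 113, 108, 110, 110, 110, 108]
225 [163, 163, 163, 163, 166, 173, 187, 199, 206, 204, 189, 154, 117, 104, 103, 104, 105, 104]
240 [163, 164, 164, 164, 166, 172, 184, 198, 206, 204, 191, 153, 110, 98, 96, 99, 99, 99]
260 [165, 164, 164, 164, 167, 170, 185, 198, 205, 206, 198, 179, 160, 151, 149, 147, 142, 140]
280 [164, 165, 165, 163, 166, 171, 184, 197, 206, 207, 197, 180, 159, 150, 144, 141, 140, 140]
400 [171, 171, 170, 171, 171, 172, 177, 190, 202, 210, 209, 199, 181, 158, 148, 147, 148, 147]
420 [172, 171, 172, 172, 171, 172, 176, 188, 202, 210, 210, 200, 172, 137, 123, 122, 122, 123]
backrim [182, 200, 203, 197, 186, 170, 163, 179, 200, 211, 215, 216, 217, 218, 218, 219, 217, 213, 202, 176, 144, 130, 134, 136, 148, 167, 182, 192, 200, 200] [[245.5, 86.4], [246.3, 99.8]]
```

View pics/m6.png

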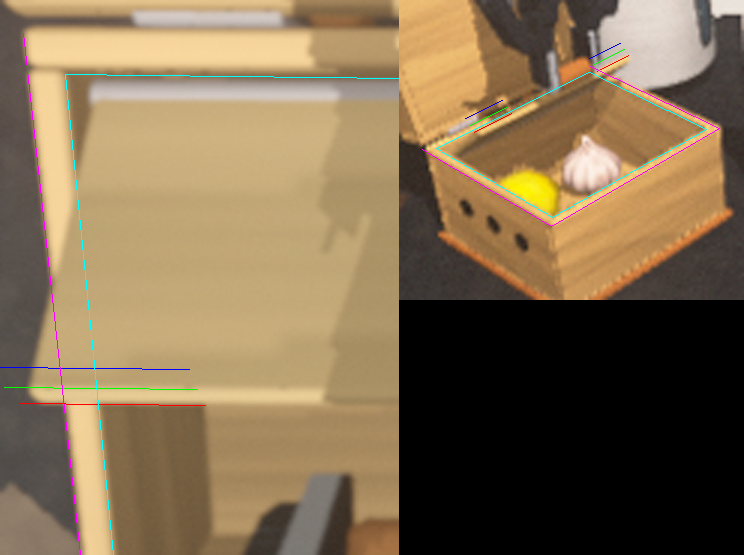

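```bash
python3 - <<'E'
from h import *
from scipy.spatial.transform import Rotation as R
c=camera('wrist');o=get_obs()
def T(q,x): M=np.eye(4);M[:3,:3]=R.from_quat(q).as_matrix();M[:3,3]=x;return M
E=c['view']@T(o['tool_rot'],o['eef_pos'])
v4=E@np.linalg.inv(T([.6026,.798,-.002,-.002]/np.linalg.norm([.6026,.798,.002,.002]),[.4441,.2088,.0784]))
c4=dict(K=c['K'],view=v4);p=[.433,.2438,1.8392]
g=cv2.cvtColor(c['image'],cv2.COLOR_RGB2GRAY).astype(int);g4=cv2.imread('pics/w4.png',0).astype(int)
print('w4 edge rows',[g4[178:194,u].tolist() for u in (185,250,400,460)])
for h in (-.003,0,.003,.006): print(h,'shut',proj(c4,cw(p,[[.0685-.074,y,.085+h] for y in (.08,-.08)])).round(1).tolist())
print('w4 rim back inner',proj(c4,cw(p,[[.0745,.05,.095],[.0745,.082,.095],[-.0055,.082,.095],[-.0055,.09,.095],[-.0055,-.082,.095],[-.0055,-.09,.095]])).round(1).tolist())
print('w4 cols row183 L',list(enumerate(g4[183,125:170].tolist(),125)));print('R',list(enumerate(g4[183,480:535].tolist(),480)))
print('now row202 L',list(enumerate(g[202,172:200].tolist(),172)));print('R',list(enumerate(g[202,448:480].tolist(),448)))
for d in (40,45,50):
  for h in (0,.003,.006):
    a=np.radians(d);l=.074
    print(d,h,proj(c,cw(p,[[.0685-l*np.cos(a)+h*np.sin(a),y,.085+l*np.sin(a)+h*np.cos(a)] for y in (.08,-.08)])).round(1).tolist())
E
```

```text
w4 edge rows [[201, 199, 199, 197, 196, 197, 195, 189, 166, 128, 104, 102, 103, 103, 102, 103], [142, 142, 143, 142, 143, 141, 140, 134, 132, 139, 147, 150, 151, 150, 150, 149], [146, 147, 146, 147, 145, 146, 145, 141, 133, 133, 137, 139, 138, 139, 141, 141], [147, 145, 148, 148, 146, 148, 147, 144, 138, 127, 114, 110, 111, 113, 113, 114]]
-0.003 shut [[159.2, 189.0], [486.1, 192.2]]
0 shut [[155.8, 190.4], [489.4, 193.8]]
0.003 shut [[152.3, 192.0], [492.8, 195.4]]
0.006 shut [[148.6, 193.6], [496.4, 197.1]]
w4 rim back inner [[190.8, -8.9], [105.8, -9.6], [139.0, 195.8], [121.1, 195.6], [505.9, 199.5], [523.8, 199.7]]
w4 cols row183 L [(125, 206), (126, 207), (127, 206), (128, 205), (129, 205), (130, 206), (131, 204), (132, 202), (133, 194), (134, 187), (135, 178), (136, 166), (137, 151), (138, 132), (139, 115), (140, 108), (141, 106), (142, 108), (143, 107), (144, 107), (145, 108), (146, 109), (147, 106), (148, 108), (149, 108), (150, 109), (151, 109), (152, 110), (153, 108), (154, 108), (155, 121), (156, 150), (157, 176), (158, 190), (159, 195), (160, 194), (161, 195), (162, 195)
[... 1121 characters left out ...]
 (451, 172), (452, 171), (453, 172), (454, 172), (455, 172), (456, 171), (457, 172), (458, 172), (459, 172), (460, 172), (461, 172), (462, 168), (463, 155), (464, 128), (465, 100), (466, 85), (467, 84), (468, 86), (469, 85), (470, 85), (471, 83), (472, 84), (473, 83), (474, 85), (475, 82), (476, 83), (477, 84), (478, 83), (479, 84)]
40 0 [[183.3, 211.0], [463.7, 214.2]]
40 0.003 [[181.0, 209.0], [466.0, 212.3]]
40 0.006 [[178.7, 206.9], [468.4, 210.3]]
45 0 [[178.4, 206.2], [468.6, 209.5]]
45 0.003 [[176.1, 203.6], [471.0, 206.9]]
45 0.006 [[173.6, 200.9], [473.4, 204.3]]
50 0 [[173.4, 200.0], [473.7, 203.4]]
50 0.003 [[171.0, 196.8], [476.1, 200.3]]
50 0.006 [[168.6, 193.5], [478.6, 197.0]]
```

The calibrated edge width (279 px now against 337 px shut), the edge row and the scene overlay all agree on about 39–40°, because the bar shifted a little in the pads. I'm raising it about 5–6° more.

Emit:
{"name": "drive_tool", "arguments": {
  "increments": [
    [[-0.7, 2.5, 2.6], [0, 0, 0], 0],
    [[-0.7, 2.5, 2.6], [0, 0, 0], 0],
    [[-0.7, 2.4, 2.6], [0, 0, 0], 0],
    [[0, 0, 0], [0, 0, 0], 0],
    [[0, 0, 0], [0, 0, 0], 0]
  ]
}}

```text
clock: 11.22
eef_pos: [0.4322, 0.2507, 0.1564]
tool_rot: [0.602, 0.798, -0.003, -0.003]
ft_force: [-6.4, 1.6, -12.5]
grip_width: 0.0321
grasp_force: 60.9
```

```bash
cat > m.py <<'E'
from h import *
from scipy.spatial.transform import Rotation as R
from scipy.optimize import least_squares
c=camera('wrist');s=camera('scene');o=get_obs()
print(np.round(np.r_[o['clock'],o['eef_pos'],o['ft_force'],o['grasp_force'],o['grip_width']],4))
def T(q,x): M=np.eye(4);M[:3,:3]=R.from_quat(q).as_matrix();M[:3,3]=x;return M
E=c['view']@T(o['tool_rot'],o['eef_pos'])
c4=dict(K=c['K'],view=E@np.linalg.inv(T([.6026,.798,-.002,-.002],[.4441,.2088,.0784])))
p=np.array([.433,.2438,1.8392])
g=cv2.GaussianBlur(cv2.cvtColor(c['image'],cv2.COLOR_RGB2GRAY),(1,1),0).astype(float)
# front edge: bottom of bright strip = strongest fall; strip top = strongest rise above it
rows=[]
for u in (220,230,240,420,430):
    d=np.diff(g[170:225,u]);k=d.argmin();r=d[k-9:k-1].argmax()+k-9;rows.append((u,170+r+.5,170+k+.5))
print(rows)
row=int(np.mean([r[1] for r in rows]))-3
def cross(a,i0,lev): 
    k=next(i for i in range(len(a)-1) if (a[i]-lev)*(a[i+1]-lev)<=0 and abs(a[i+3]-a[i])>20); return i0+k+(lev-a[k])/(a[k+1]-a[k])
L=cross(g[row,150:230],150,125);Rr=cross(g[row,500:420:-1],0,125);Rr=500-Rr
print('row',row,'L,R',L,Rr,Rr-L)
def P(th,l,h,y): return [.0685-l*np.cos(th)+h*np.sin(th),y,.085+l*np.sin(th)+h*np.cos(th)]
rt=np.mean([r[1] for r in rows[:3]])
for h in (.003,.006):
    def f(x):
        th,W,dx,dy,l,y0=x
        q=p+[dx*np.cos(p[2]),dx*np.sin(p[2]),0]; q=q+[-dy*np.sin(p[2]),dy*np.cos(p[2]),0]
        a=proj(c4,cw(q,[P(0,.072,h,W),P(0,.072,h,-W),P(0,.074,h,.07)]))
        b=proj(c,cw(q,[P(th,l,h,W),P(th,l,h,-W),P(th,.074,h,.05)]))
        return [a[0,0]-156,a[1,0]-493.3,a[2,1]-186.5,b[0,0]-L,b[1,0]-Rr,b[0,1]-row,b[2,1]-rt,(y0-0)*1]
    r=least_squares(f,[.75,.08,0,0,.072,0],x_scale=[.1,.01,.01,.01,.01,1]);print(h,'deg',np.degrees(r.x[0]).round(2),r.x[1:5].round(4),np.round(r.fun,1))
gs=cv2.cvtColor(s['image'],cv2.COLOR_RGB2GRAY)
print(gs[140:160,250:270])
for d in (40,45,50): print(d,proj(s,cw(p,[P(np.radians(d),.074,hh,-.08) for hh in (0,.003,.006)])).round(1).tolist())
E
python3 m.py
```

```text
[ 1.13167e+01  4.32200e-01  2.50700e-01  1.56400e-01 -6.88280e+00
  2.29590e+00 -1.29817e+01  6.09028e+01  3.24000e-02]
[(220, np.float64(208.5), np.float64(213.5)), (230, np.float64(208.5), np.float64(213.5)), (240, np.float64(208.5), np.float64(213.5)), (420, np.float64(209.5), np.float64(215.5)), (430, np.float64(209.5), np.float64(215.5))]
row 205 L,R 188.47826086956522 460.51851851851853 272.04025764895334
0.003 deg 45.17 [ 0.0784  0.003  -0.0007  0.0716] [-0.1 -0.7 -0.4  0.2  0.8 -0.2  0.7  0. ]
0.006 deg 44.03 [ 0.077   0.0033 -0.0008  0.0728] [-0.8 -0.1  0.5  1.   0.1  0.2 -0.8  0. ]
[[184 190 193 195 197 204 206 207 208 209 213 216 216 216 216 217 217 216
  219 218]
 [182 188 192 196 202 204 204 206 209 209 214 212 214 215 219 217 218 219
  217 217]
 [170 185 189 194 200 199 204 207 206 210 212 214 216 214 218 219 218 216
  216 217]
 [165 183 186 192 196 198 202 202 205 210 209 209 211 213 213 214 216 215
  216 216]
 [164 180 188 192 193 199 200 201 202 207 208 209 206 208 211 210 215 213
  212 210]
 [164 180 183 187 190 196 195 198 199 204 204 206 206 208 209 209 209 206
  
[... 655 characters left out ...]
04 203 206 207 204 206
  207 205]
 [ 81  83  84 108 145 182 185 192 197 198 199 203 204 201 203 206 203 207
  209 208]
 [ 83  85  96 132 173 179 152 168 181 196 199 199 202 202 204 207 205 207
  207 205]
 [ 87  94 107 126 128 130 130 161 180 196 199 201 201 204 205 204 207 205
  204 209]
 [ 92 112 119 124 124 126 132 184 201 201 199 200 200 202 203 208 205 205
  205 206]
 [105 115 121 120 124 127 137 156 180 189 198 201 201 202 200 200 201 202
  194 195]
 [108 122 117 118 123 139 141 143 140 147 177 189 199 200 201 205 181 169
  142 130]]
40 [[261.7, 149.0], [261.1, 148.0], [260.6, 147.0]]
45 [[260.4, 146.9], [259.8, 145.9], [259.1, 144.9]]
50 [[259.0, 144.8], [258.3, 143.9], [257.6, 142.9]]
```

The wrist fit now gives 44–45°, and the scene corner at (259, 147) agrees with the 45° projection. The grip is steady, so I'm handing in.

```bash
python3 -c "
from workcell import job_done
print(job_done())"
```

```text
the job is handed in; nothing more can be done
None
```

The lid was resting open on its stop, released, when last viewed; the gripper is holding the flap at about 45° (measured 44–45°), the garlic and lemon looked undisturbed, and I handed the job in at about 11 s on the clock.

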